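# Move the washed board to the hook over the drip tray

## Task

The washed purple paddle board is dripping beside the tray. Fold the hook over the blue drip tray all the way down, move the board from its present hook onto that one and let it hang there freely, then fold the emptied hook up flat against its panel. Do not drop the board, and leave the other kitchen things where they are.

Things in the scene. Friction and masses are not known exactly. Their poses are not given: they have to be found in the camera images.
- stand_drip: Fixed stand: white upright panel 150 mm wide, 370 mm tall, 8 mm thick, on a 150 x 150 mm blue drip tray (28 mm high, reaching 130 mm in front of the panel). Origin: bottom middle of the panel's front face; x points into the panel (the front, where the hook is, is -x), y along the panel, z up. It carries hook_drip.
- stand_plain: Fixed stand of the same shape and axes, on a dark steel base plate 150 x 150 x 12 mm (reaching 130 mm in front of the panel). It carries hook_plain, on which the board hangs at the start. The two stands stand side by side in either order.
- hook_drip (a joint): Angle of the drip stand's hook (rad): 0 = folded up flat, upright along the panel; 1.571 = folded down, level, sticking straight out to the front (hard stop). It starts folded up or slightly ajar (0 to 0.3). A black bar, 14 mm wide (along the stand's y), 8 mm thick, 85 mm long from the hinge. The hinge is stiff (about 0.08 N m): the empty hook stays at any angle.
- hook_plain (a joint): Angle of the plain stand's hook, same kind and meaning; starts down (1.571) with the board on it. Both hooks have hard stops at 0 and 1.571; in a pinch the bar may lag the gripper by up to 0.15 rad, so press it on towards its stop (with about 0.12 rad extra) before letting go.
- drip_hinge (a point): Centre of the drip hook's hinge axle: 30 mm in front of the panel, 210 mm above the table, axle along the stand's y. A hinge bracket 46 mm wide (along y) and 15 mm high is round it.
- plain_hinge (a point): The same point of the plain stand.
- drip_tip (a point): Point to take the drip hook, by an orange patch on its front: on the bar's centre line, 70 mm from the axle. The bar's end is 15 mm further, with a lip 6 mm high, 6 mm long (upper side when down, panel's side when folded up). Folded up, the point is 30 mm from the panel, 280 mm high, and the panel rises another 90 mm, so the gripper must lean in from the front.
- plain_tip (a point): The same point of the plain hook.
- board: Loose purple plastic paddle board, 0.16 to 0.3 kg, 12 mm thick. Origin: centre of its round eye (39 mm wide). x is its thickness, y across, z up the neck. Neck 54 mm wide, from 33 mm above the eye's centre to 45 mm below; blade 110 mm wide, ending 150 mm below. Hung, x is along the bar and the eye's centre 14 mm below the bar's centre line; at the start 45 mm out from the axle.
- squash: Cut orange squash, 110 mm wide, 72 mm high, on the yellow cutting mat; bystander, origin under its centre.
- bottle: Red squeeze bottle, 60 mm wide, 170 mm tall; bystander, origin under its centre.
- jar: Amber glass jar, 68 mm wide, 85 mm tall; bystander in front of the stands, origin under its centre.
- bowl: White bowl, 140 mm wide, 60 mm high; bystander, origin under its centre.
- pan: Steel food pan, 170 x 260 x 100 mm; bystander, origin under its centre.
There are look-alikes about, which are no part of the job. Leave any red look-alike of the board alone.

How it is judged:
By the outcome, as a careful person would: the job done as asked, in the order asked, and still so for the second after the job is handed in, with the robot touching nothing.
It also fails if it takes over 67 s, if anything falls off the work surface, if the arm or the gripper's body presses on something with over 40 N, if the wrist force passes 120 N, or if a joint passes its speed limit or range.

## Robot

A 7-joint arm with a two-finger parallel gripper is mounted at the origin on the work surface. World frame = base frame: x ahead of the robot, y to its left, z up, the work surface at z = 0. Lengths are in m, angles in rad, forces in N, time in s.
With the tool pointing down it reaches from about 0.35 to 0.9 m from the base axis. Payload 8.1 kg.
Tool frame: the origin (TCP) lies midway between the tips of the shut fingers; the grasp point (between the pads) lies 19 mm behind it; z points along the fingers, x is the direction in which the jaws open and shut, and the axes are right-handed (so a half turn about z gives the same grasp; the last joint's range is limited). The gripper opens to 92 mm and grips with 3 to 60 N. Pads are 19 mm wide; open, the fingers measure 130 mm over their backs; the gripper's body (75 mm by 190 mm) begins 47 mm behind the grasp point.
Start: joints at [-0.103, 0.434, 0.025, 1.573, -0.012, 1.134, -0.075], TCP at [0.625, -0, 0.227] pointing down, gripper open.
Joint ranges: [-2.62, 2.62], [-0.44, 2.09], [-1.27, 1.32], [0.08, 2.57], [-1.32, 4.46], [0.12, 2], [-2.74, 2.74]. Speed limits (rad/s): [2.22, 2.22, 3.01, 3.01, 3.14, 3.14, 3.14].

## Interface

Orientations are given as a rotation vector (axis times angle).
In Python, from cell import arm gives the robot as it stands.
- The arm moves only by the tool jog_arm, never from a script. Its argument "commands" is a list of rows, each an object with "translation": the shift along the tool's x, y, z in mm, a list of three; "turn": the turn, a rotation vector about the tool's x, y, z in rad, a list of three. A call has 1 to 12 rows; each row is the pose to reach, as a shift and turn from the pose commanded when the call began, along the tool's axes at that moment; what a row does not reach only later rows make up. A row lasts 1/12 s, in which the tool goes at most 41.7 mm and 7.16 degrees, less where a joint would pass 70% of its speed; a pose out of reach is approached as far as the arm can. A call with a gripper value outside its range is refused whole. "claw" is the closure, from -1 (fully open) to 1 (shut), so that 0 is half open, set as the call begins (left out, the last holds). The fingers move at their own pace and stop on an object; "grip_force" is the grip in N (left out, the last holds). Time passes only in rows, so rows that repeat a pose let the fingers close. It gives the time, the measured TCP pose, the force and the opening at its end, in the units of the state.
- arm.observe(): the state, without advancing time (a new reading comes with each control period).
- arm.get_image(name): name is "scene" or "side" or "wrist"; returns the picture (480x640x3 uint8, blue, green, red); there is no depth.
- arm.camera_info(name): a dict with "vertical_fov" (degrees; the focal length in pixels is half the picture's height over the tangent of half this angle, whatever the lens; pixels are square), "cx", "cy" (the principal point, pixels), "eye" and "rotation" of the camera in the world. Camera axes: x right, y up, looking along -z (the intrinsics and any distortion apply to the point x, -y, -z); pixel columns grow to the right and rows downward; lengths in m; the calibration is good to about 2 mm. The wrist camera is an equidistant fisheye: a pixel r from the principal point sees the ray r / f radians off the axis. A picture is of the moment at which its call begins: read the wrist's pose just before it. camera_info takes no time and is no camera call; for the wrist camera it gives the pose at the moment of the call.
- arm.sign_off(): hands the job in, once; it reports no verdict.
Trained networks look in the newest picture that a camera, given by its name, has taken for a name from the list of things; names that differ only in an ending like _2 or _b are one class to them, and where a whole thing is asked for, a point or a joint stands for the part that bears it (a point fixed in the world has none). Each returns a list of dicts, best first, with "confidence" (0 to 1); they miss things now and then, are a little off and sometimes report something else, mostly with a low value. They report only what shows in the picture. A call takes as long as a camera call. They do not tell look-alikes from the thing itself.
- arm.trace(camera, query): "region" (480x640 bool, what is visible of it) and "box" ([left, top, width, height] in pixels, round what is visible of it).
- arm.landmark_of(camera, query): "at" ([column, row] in pixels: a listed point, or the origin of a listed thing).
The state is a dict: "clock": time; "joints": joint angles; "dq": joint speeds; "joint_efforts": joint torques, N m; "position": TCP position; "ee_rot": TCP orientation; "force": force on the tool from outside, world axes, zero at the start; "ft_torque": the same for the moment, N m; "width": opening from 0.0 (shut) to 1.0 (fully open).
Only numpy, scipy, OpenCV 4.12 (cv2) and the standard library are available. Lean on these libraries where they do the work, as an engineer would, in place of code of your own. Each camera call takes 0.05 s, during which the arm holds its last target. There are 200 camera calls.

## Working session

There is one attempt and no reset: what is moved stays moved. The work goes in short steps, Python scripts to look and compute and a tool call to move; the robot and the scene stay as the last step left them, time stands still between calls to the robot, and variables do not carry over. Pictures are saved under pics/ and viewed, about 8 in all and at most 12, crops included, and the job is handed in when it is done.

Besides the shell and the picture viewer there is one more tool, called as a command line: name --argument value ..., lists and objects as JSON in quotes. jog_arm: Moves the arm, as the interface text tells. Its arguments: {"type":"object","properties":{"commands":{"type":"array","items":{"type":"object","properties":{"translation":{"type":"array","items":{"type":"number"}},"turn":{"type":"array","items":{"type":"number"}}}}},"claw":{"type":"number"},"grip_force":{"type":"number"}},"required":["commands"]}

```bash
ls; mkdir -p pics; cat > h.py <<'E'
import numpy as np, cv2
from scipy.spatial.transform import Rotation as R
from cell import arm
def ray(info,px,fish=False):
    f=240/np.tan(np.radians(info["vertical_fov"])/2)
    u=(px[0]-info["cx"])/f; v=(px[1]-info["cy"])/f
    if fish:
        r=np.hypot(u,v); s=np.sin(r)/r if r>0 else 1
        d=np.array([u*s,-v*s,-np.cos(r)])
    else: d=np.array([u,-v,-1.])
    M=np.array(info["rotation"]); M=M if M.shape==(3,3) else R.from_rotvec(M).as_matrix()
    d=M@d; return np.array(info["eye"]),d/np.linalg.norm(d)
def tri(rs):
    A=np.zeros((3,3));b=np.zeros(3)
    for o,d in rs:
        P=np.eye(3)-np.outer(d,d);A+=P;b+=P@o
    x=np.linalg.solve(A,b)
    return x,[np.linalg.norm((np.eye(3)-np.outer(d,d))@(x-o)) for o,d in rs]
def proj(info,X):
    f=240/np.tan(np.radians(info["vertical_fov"])/2)
    M=np.array(info["rotation"]); p=M.T@(np.array(X)-np.array(info["eye"]))
    return info["cx"]+f*p[0]/-p[2], info["cy"]-f*p[1]/-p[2]
def plan(pos,rv):
    """shift in tool mm and turn from commanded (measured) pose"""
    s=arm.observe(); r0=R.from_rotvec(s["ee_rot"])
    return (r0.inv().apply(np.array(pos)-s["position"])*1000).round(1),(r0.inv()*R.from_rotvec(rv)).as_rotvec().round(3)
E
python3 - <<'E'
from h import *
print(arm.observe())
for c in ("scene","side","wrist"):
    i=arm.camera_info(c); print(c,i)
    im=arm.get_image(c); cv2.imwrite(f"pics/{c}0.png",im)
    for q in ("drip_hinge","plain_hinge","drip_tip","plain_tip","board","stand_drip","stand_plain","jar","bottle","squash","bowl","pan"):
        print(q,[(np.round(d["at"],1).tolist(),round(d["confidence"],2)) for d in arm.landmark_of(c,q)][:3])
E
```

```text
pics
{'clock': 0.0, 'joints': array([-0.10258323,  0.4352465 ,  0.02497686,  1.5740696 , -0.01159266,
        1.13400946, -0.07509234]), 'dq': array([ 8.64261692e-04, -7.80842014e-04, -2.96284895e-04,  1.45476161e-03,
        4.09269005e-04, -2.92939409e-05,  4.82978881e-04]), 'joint_efforts': array([ 3.89017032e-04, -6.67853522e+01,  9.84863900e-01, -3.14464223e+01,
       -6.05165795e-02,  4.27553023e-02,  1.12382318e-04]), 'position': array([ 6.24497279e-01, -7.18119592e-05,  2.25941051e-01]), 'ee_rot': array([ 3.14143898e+00, -1.24152151e-04, -2.48276460e-03]), 'force': array([0.10851657, 0.22435974, 0.44029835]), 'ft_torque': array([-0.00706062,  0.01499839,  0.04679861]), 'width': 0.9984234451499333}
scene {'vertical_fov': 52.62887193435159, 'cx': 317.35809991385264, 'cy': 234.92931051543798, 'eye': array([ 1.08184105, -0.59695844,  0.78373563]), 'rotation': array([0.86650103, 0.31912663, 0.668069  ])}
drip_hinge []
plain_hinge []
drip_tip [([138.7, 229.3], 0.9)]
plain_tip [([278.7, 276.9], 0.5), ([244.9, 391.9], 0.28)]
board [([364.7, 354.5], 0.98), ([245.5, 205.9], 0.9), ([26
[... 775 characters left out ...]
, 175.5], 0.61)]
stand_drip [([489.3, 269.7], 0.93), ([214.3, 393.2], 0.25)]
stand_plain [([397.2, 242.9], 0.78)]
jar [([350.2, 303.6], 0.94)]
bottle [([343.5, 351.9], 0.77)]
squash [([212.0, 394.1], 0.88)]
bowl []
pan []
wrist {'vertical_fov': 65.70646984690485, 'cx': 323.51393850500733, 'cy': 237.39203048372025, 'eye': array([0.62378051, 0.0654252 , 0.38396714]), 'rotation': array([-2.48496646e-01, -1.22451123e-03, -1.83925847e-04])}
drip_hinge []
plain_hinge []
drip_tip []
plain_tip []
board [([6.1, 246.2], 0.9)]
stand_drip []
stand_plain []
jar [([248.5, 247.4], 0.77)]
bottle [([174.7, 152.2], 0.6), ([248.6, 245.3], 0.17)]
squash []
bowl [([57.2, 15.7], 0.6)]
pan [([475.0, 129.0], 0.86)]
```

View pics/scene0.png

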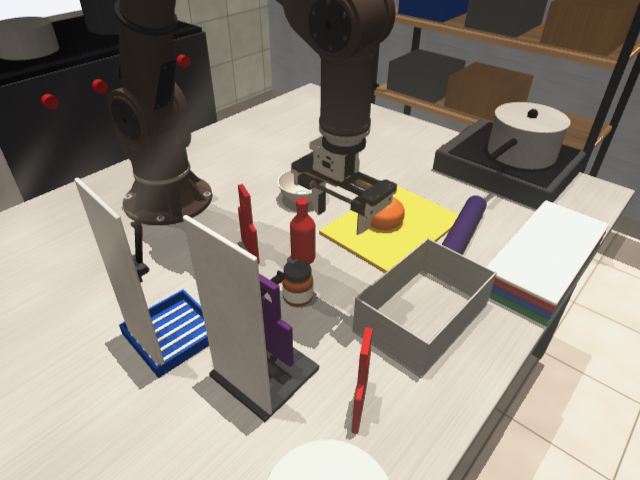

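View pics/side0.png

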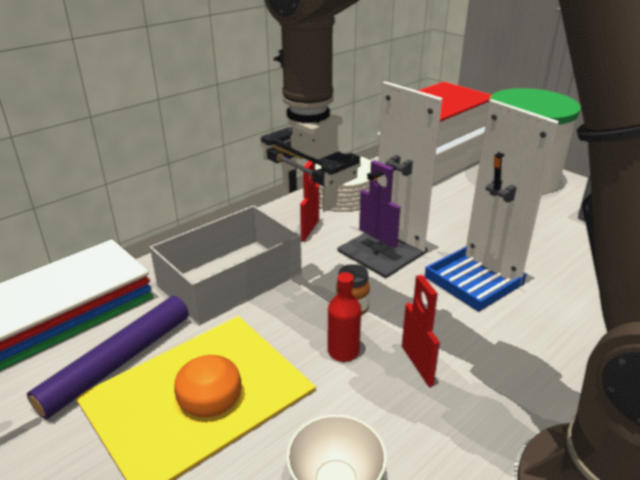

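```bash
cat >> h.py <<'E'
def proj(info,X):
    f=240/np.tan(np.radians(info["vertical_fov"])/2)
    p=R.from_rotvec(info["rotation"]).inv().apply(np.array(X)-np.array(info["eye"]))
    return np.array([info["cx"]+f*p[0]/-p[2], info["cy"]-f*p[1]/-p[2]])
E
python3 - <<'E'
from h import *
from scipy.optimize import least_squares
S=arm.camera_info("side");C=arm.camera_info("scene")
ims={k:cv2.cvtColor(cv2.imread(f"pics/{k}0.png"),cv2.COLOR_BGR2GRAY) for k in("side","scene")}
def sub(k,p):
    q=cv2.cornerSubPix(ims[k],np.array([[p]],np.float32),(4,4),(-1,-1),(3,30,.01))[0,0]
    return q if np.hypot(*(q-p))<4 else np.array(p,float)
P={"plain":[("side",(383,83),(0,.075,.37)),("side",(441,100),(0,-.075,.37)),("side",(395.7,168.4),(-.03,0,.21)),("side",(397.2,242.9),(0,0,0)),
 ("scene",(184,219),(.008,-.075,.37)),("scene",(245,258),(.008,.075,.37)),("scene",(270,407),(.008,.075,.012)),("scene",(243,390.5),(0,0,0))],
"drip":[("side",(490,102),(0,.075,.37)),("side",(556,124),(0,-.075,.37)),("side",(495.6,191.2),(-.03,0,.21)),("side",(489.3,269.7),(0,0,0)),
 ("scene",(79,180),(.008,-.075,.37)),("scene",(126,217),(.008,.075,.37)),("scene",(162,362),(.008,.075,.028)),("scene",(145.2,350.3),(0,0,0))]}
for n,L in P.items():
    L=[(k,sub(k,p) if i%4<2 else np.array(p),np.array(X)) for i,(k,p,X) in enumerate(L)]
    def W(q,X): return R.from_rotvec([0,0,q[2]]).apply(X)+[q[0],q[1],0]
    f=lambda q:np.concatenate([proj(S if k=="side" else C,W(q,X))-p for k,p,X in L])
    r=least_squares(f,[.6,-.3,-1.57],loss="soft_l1")
    print(n,r.x.round(4),"hinge",W(r.x,[-.03,0,.21]).round(4)); print(f(r.x).reshape(-1,2).round(1).tolist())
    for a in ([-.1,0,.21],[-.03,0,.28]): print(W(r.x,a).round(3))
print("tips", tri([ray(S,(495.4,159.6)),ray(C,(138.7,229.3))]),tri([ray(S,(372.5,175.2)),ray(C,(278.7,276.9))]))
print("board",tri([ray(S,(377.7,177.6)),ray(C,(264.6,292.9))]))
for n,a,b in(("red1",(422.3,300.8),(245.5,205.9)),("jar",(350.2,303.6),(296.5,296.5)),("red2",(309.1,175.5),(364.7,354.5))): print(n,tri([ray(S,a),ray(C,b)]))
for n,c,p in (("bottle",S,(343.5,351.9)),("jar",S,(350.2,303.6)),("squash",S,(212,394)),("bowl",C,(302,198)),("jarC",C,(296.5,296.5))):
    o,d=ray(c,p); print(n,(o-d*o[2]/d[2]).round(3))
E
```

```text
plain [ 0.6322 -0.284  -1.5387] hinge [ 0.6313 -0.254   0.21  ]
[[-0.1, 0.2], [-1.0, 0.5], [0.2, -2.0], [0.8, 0.3], [-1.7, -0.8], [8.8, -0.1], [-0.8, 5.2], [0.3, -0.8]]
[ 0.629 -0.184  0.21 ]
[ 0.631 -0.254  0.28 ]
drip [ 0.4199 -0.3444 -1.6292] hinge [ 0.4217 -0.3144  0.21  ]
[[-1.7, -0.5], [-1.2, -0.3], [1.1, -0.2], [0.3, 1.7], [-6.4, -1.7], [-7.9, -0.2], [1.4, 2.2], [4.2, -1.5]]
[ 0.426 -0.245  0.21 ]
[ 0.422 -0.314  0.28 ]
tips (array([ 0.42754954, -0.30084905,  0.28065483]), [np.float64(0.0013831022456649788), np.float64(0.001383102245665019)]) (array([ 0.63321487, -0.18011469,  0.21352117]), [np.float64(0.0014521835532393045), np.float64(0.0014521835532392644)])
board (array([ 0.63551198, -0.20871136,  0.19772858]), [np.float64(0.004627637538194103), np.float64(0.004627637538194027)])
red1 (array([ 0.35366342, -0.00707618,  0.14276499]), [np.float64(0.0007413247652463916), np.float64(0.0007413247652462596)])
jar (array([ 0.54664415, -0.0415809 ,  0.00277417]), [np.float64(0.0036927411649293205), np.float64(0.0036927411649292294)])
red2 (array([ 0.81661851, -0.17043894,  0.14951213]), [np.float64(0.00044766360559762733), np.float64(0.00044766360559757046)])
bottle [0.462 0.067 0.   ]
jar [ 0.552 -0.041  0.   ]
squash [0.543 0.299 0.   ]
bowl [0.283 0.259 0.   ]
jarC [ 0.542 -0.042  0.   ]
```

```bash
python3 - <<'E'
import cv2,numpy as np
a=cv2.imread("pics/scene0.png")[165:425,70:330]; b=cv2.imread("pics/side0.png")[75:315,330:570]
a=cv2.resize(a,(400,400),interpolation=cv2.INTER_CUBIC);b=cv2.resize(b,(400,400),interpolation=cv2.INTER_CUBIC)
cv2.imwrite("pics/z1.png",cv2.resize(np.hstack([a,b]),(800,400)))
E
```

```text
(no output)
```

View pics/z1.png

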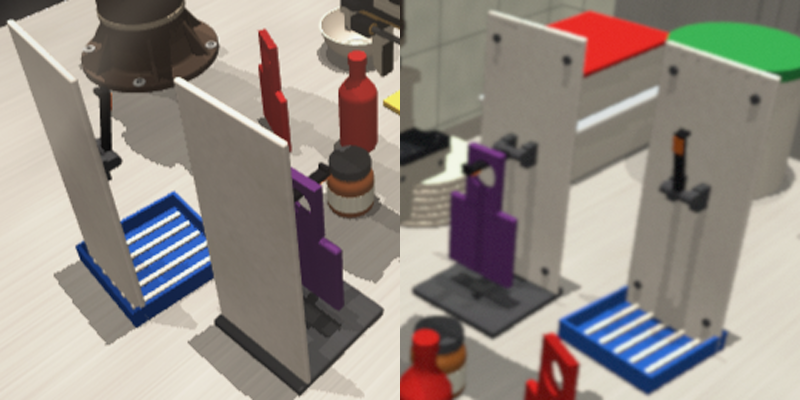

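```bash
cat > fit.py <<'E'
from h import *
from scipy.optimize import least_squares
S=arm.camera_info("side");C=arm.camera_info("scene")
s=lambda u,v:np.array([330+.6*(u-400),75+.6*v]); c=lambda u,v:np.array([70+.65*u,165+.65*v])
P={"plain":[(S,s(489,14),(0,.075,.37)),(S,s(586,43),(0,-.075,.37)),(S,s(414,292),(-.13,.075,.012)),(S,s(490,331),(-.13,-.075,.012)),(S,s(563,290),(.02,-.075,.012)),(S,(395.7,168.4),(-.03,0,.21)),
(C,c(176,80),(.008,-.075,.37)),(C,c(284,148),(.008,.075,.37)),(C,c(305,392),(.02,.075,0)),(C,c(216,320),(.02,-.075,.012)),(C,c(382,310),(-.13,.075,.012))],
"drip":[(S,s(668,41),(0,.075,.37)),(S,s(779,79),(0,-.075,.37)),(S,s(562,322),(-.13,.075,.028)),(S,s(648,378),(-.13,-.075,.028)),(S,s(724,335),(.02,-.075,.028)),(S,(495.6,191.2),(-.03,0,.21)),
(C,c(10,22),(.008,-.075,.37)),(C,c(75,81),(.008,.075,.37)),(C,c(138,325),(.02,.075,0)),(C,c(78,248),(.02,-.075,.028)),(C,c(175,195),(-.13,-.075,.028))]}
def W(q,X): return R.from_rotvec([0,0,q[2]]).apply(X)+[q[0],q[1],0]
def run():
  out={}
  for n,L in P.items():
    f=lambda q:np.concatenate([proj(k,W(q,np.array(X)))-p for k,p,X in L])
    r=least_squares(f,[.6,-.3,-1.57],loss="soft_l1"); out[n]=r.x
    print(n,r.x.round(4),"hinge",W(r.x,[-.03,0,.21]).round(4)); print(f(r.x).reshape(-1,2).round(1).tolist())
  return out
if __name__=="__main__": run()
E
python3 fit.py
```

```text
plain [ 0.6358 -0.2844 -1.5608] hinge [ 0.6355 -0.2544  0.21  ]
[[-1.9, -2.4], [-2.0, -2.5], [-2.6, -3.6], [0.9, 0.9], [0.2, -1.3], [-1.1, -2.7], [-1.9, -1.6], [-0.2, -1.4], [-3.0, 3.0], [-1.5, -1.3], [2.3, -1.8]]
drip [ 0.4198 -0.3422 -1.6637] hinge [ 0.4226 -0.3123  0.21  ]
[[-3.4, -0.4], [-1.8, -0.6], [-3.2, -1.3], [0.8, 0.1], [1.5, -1.8], [0.2, -0.0], [-1.2, -2.2], [-1.1, -0.9], [0.5, 0.6], [-0.4, -2.9], [0.7, -3.9]]
```

```bash
cat >> h.py <<'E'
DR=np.array([.4198,-.3422,-1.6637]); PL=np.array([.6358,-.2844,-1.5608])
def W(q,X): return R.from_rotvec([0,0,q[2]]).apply(X)+[q[0],q[1],0]
def tool(q,t):
    xs=np.array([np.cos(q[2]),np.sin(q[2]),0]); ys=np.array([-xs[1],xs[0],0])
    z=np.sin(t)*xs-np.cos(t)*np.array([0,0,1]); return R.from_matrix(np.c_[ys,np.cross(z,ys),z])
def rows(q,pts,t):
    """stand-frame grasp points -> tool-frame rows (mm, rad)"""
    s=arm.observe(); r0=R.from_rotvec(s["ee_rot"]); T=tool(q,t); tr=(r0.inv()*T).as_rotvec()
    print("turn",tr.round(3))
    for p in pts:
        g=W(q,np.array(p,float))+.019*T.as_matrix()[:,2]
        print((r0.inv().apply(g-s["position"])*1000).round(1), "world",g.round(3))
def where(q):
    s=arm.observe(); r=R.from_rotvec(s["ee_rot"]); g=s["position"]-.019*r.as_matrix()[:,2]
    print("t",round(s["clock"],2),"grasp in stand",R.from_rotvec([0,0,-q[2]]).apply(g-[q[0],q[1],0]).round(4),"tool z",r.as_matrix()[:,2].round(3),"F",s["force"].round(1),"w",round(s["width"],3),"J",s["joints"].round(2))
E
python3 - <<'E'
from h import *
T=.7; a=np.array([np.sin(T),0,-np.cos(T)]); g=np.array([-.041,0,.279])
rows(DR,[g-.13*a,g-.09*a,g],T)
E
```

```text
turn [-0.699 -0.033  0.089]
[-194.8  230.2 -137.2] world [ 0.43  -0.23   0.364]
[-197.1  255.8 -106.6] world [ 0.428 -0.256  0.333]
[-202.5  313.6  -37.7] world [ 0.422 -0.314  0.264]
```

jog_arm --commands '[{"translation": [-20,20,-40],"turn": [-0.05,0,0]},{"translation": [-50,50,-80],"turn": [-0.12,0,0.01]},{"translation": [-80,75,-110],"turn": [-0.2,-0.01,0.02]},{"translation": [-110,100,-137],"turn": [-0.3,-0.015,0.04]},{"translation": [-140,140,-137],"turn": [-0.4,-0.02,0.05]},{"translation": [-165,180,-137],"turn": [-0.5,-0.025,0.07]},{"translation": [-185,210,-137],"turn": [-0.6,-0.03,0.08]},{"translation": [-195,230,-137],"turn": [-0.7,-0.033,0.09]},{"translation": [-195,230,-137],"turn": [-0.7,-0.033,0.09]},{"translation": [-195,230,-137],"turn": [-0.7,-0.033,0.09]},{"translation": [-195,230,-137],"turn": [-0.7,-0.033,0.09]},{"translation": [-195,230,-137],"turn": [-0.7,-0.033,0.09]}]' --claw -1

```text
clock: 2.95
position: [0.4309, -0.2295, 0.3641]
ee_rot: [2.442, -0.116, -0.04]
force: [0.0, 1.0, 1.3]
width: 0.998
```

```bash
python3 - <<'E'
from h import *
where(DR)
iw=arm.camera_info("wrist"); cv2.imwrite("pics/w1.png",arm.get_image("wrist"))
iS=arm.camera_info("side");cv2.imwrite("pics/s1.png",arm.get_image("side"))
iC=arm.camera_info("scene");cv2.imwrite("pics/c1.png",arm.get_image("scene"))
for q in("drip_tip","drip_hinge","plain_hinge","plain_tip","board"):
    rs={}
    for c,i in(("wrist",iw),("side",iS),("scene",iC)):
        L=arm.landmark_of(c,q); print(q,c,[(np.round(d["at"],1).tolist(),round(d["confidence"],2)) for d in L][:3])
        if L: rs[c]=ray(i,L[0]["at"],c=="wrist")
    if len(rs)>1:
        for q2,nm in((DR,"DR"),(PL,"PL")):
            x,e=tri(list(rs.values())); print("   ",x.round(4),np.round(e,4),nm,R.from_rotvec([0,0,-q2[2]]).apply(x-[q2[0],q2[1],0]).round(4))
E
```

```text
t 2.95 grasp in stand [-0.1254  0.0006  0.3787] tool z [-0.059 -0.64  -0.766] F [0.  1.  1.3] w 0.998 J [-0.26  0.1   0.14  1.9   0.68  1.37 -0.44]
drip_tip wrist [([322.7, 234.8], 0.92), ([326.0, 85.8], 0.5), ([482.4, 46.4], 0.21)]
drip_tip side [([493.7, 159.6], 0.51)]
drip_tip scene [([138.8, 231.0], 0.6), ([135.3, 264.5], 0.56)]
    [ 0.4268 -0.3002  0.279 ] [0.004  0.0047 0.0023] DR [-0.0425  0.0031  0.279 ]
    [ 0.4268 -0.3002  0.279 ] [0.004  0.0047 0.0023] PL [ 0.0137 -0.2092  0.279 ]
drip_hinge wrist [([322.1, 180.1], 0.61)]
drip_hinge side [([494.6, 192.4], 0.67)]
drip_hinge scene [([137.3, 261.1], 0.87)]
    [ 0.4204 -0.3125  0.2105] [0.0008 0.0047 0.0053] DR [-0.0296 -0.0022  0.2105]
    [ 0.4204 -0.3125  0.2105] [0.0008 0.0047 0.0053] PL [ 0.0259 -0.2157  0.2105]
plain_hinge wrist [([560.2, 125.6], 0.91)]
plain_hinge side [([395.6, 169.0], 0.92)]
plain_hinge scene []
    [ 0.6424 -0.2662  0.1962] [0.0007 0.0007] DR [-0.0963  0.2146  0.1962]
    [ 0.6424 -0.2662  0.1962] [0.0007 0.0007] PL [-0.0182  0.0068  0.1962]
plain_tip wrist [([584.5, 54.7], 0.92)]
plain_tip side [([373.8, 177.7], 0.54)]
plain_tip scene [([136.2, 228.5], 0.71), ([278.2, 279.1], 0.62)]
    [ 0.5423 -0.2036  0.2773] [0.0606 0.0903 0.1466] DR [-0.1494  0.1091  0.2773]
    [ 0.5423 -0.2036  0.2773] [0.0606 0.0903 0.1466] PL [-0.0817 -0.0927  0.2773]
board wrist [([570.2, 73.7], 0.57)]
board side [([379.2, 178.1], 0.87), ([309.4, 175.0], 0.68), ([423.3, 300.8], 0.55)]
board scene [([365.4, 354.8], 0.96), ([266.9, 291.4], 0.74), ([246.5, 206.1], 0.67)]
    [ 0.7354 -0.2323  0.1391] [0.05   0.0605 0.1033] DR [-0.1387  0.304   0.1391]
    [ 0.7354 -0.2323  0.1391] [0.05   0.0605 0.1033] PL [-0.0511  0.1001  0.1391]
```

View pics/w1.png

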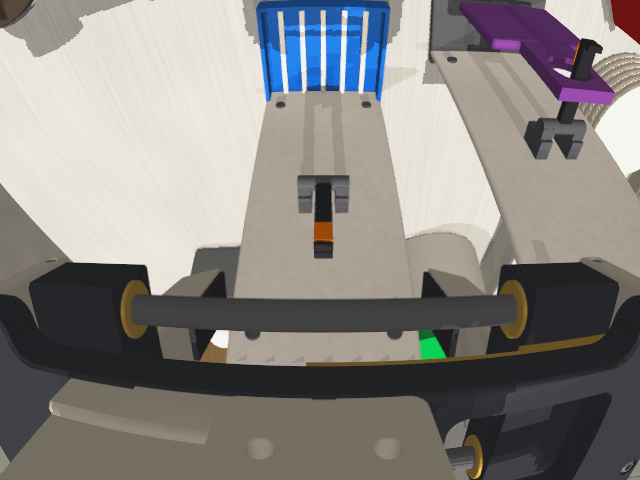

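```bash
python3 - <<'E'
from h import *
T=.7; a=np.array([np.sin(T),0,-np.cos(T)]); g=np.array([-.0425,.001,.279])
rows(DR,[g-.06*a,g],T)
E
```

```text
turn [ 0.001  0.001 -0.001]
[ 1.3 -1.  69. ] world [ 0.427 -0.274  0.31 ]
[  1.4  -1.  129. ] world [ 0.424 -0.312  0.264]
```

jog_arm --commands '[{"translation": [1,-1,20]},{"translation": [1,-1,40]},{"translation": [1,-1,60]},{"translation": [1,-1,75]},{"translation": [1,-1,90]},{"translation": [1,-1,105]},{"translation": [1,-1,117]},{"translation": [1,-1,124]},{"translation": [1,-1,129]},{"translation": [1,-1,129]},{"translation": [1,-1,129]}]'

```text
schema error: expected keys translation, turn
```

jog_arm --commands '[{"translation": [0,0,0]},{"translation": [0,0,0]},{"translation": [0,0,0]},{"translation": [0,0,0]},{"translation": [0,0,0]},{"translation": [0,0,0]},{"translation": [0,0,0]},{"translation": [0,0,0]},{"translation": [0,0,0]},{"translation": [0,0,0]},{"translation": [0,0,0]},{"translation": [0,0,0]}]' --claw 1 --grip_force 15

```text
schema error: expected keys translation, turn
```

```bash
python3 - <<'E'
from h import *
where(DR)
# arc, constant orientation; hook angle from .18 to 1.69
th=np.linspace(.18,1.69,25)[1:]
rows(DR,[(-.03-.07*np.sin(x),.001,.21+.07*np.cos(x)) for x in th],.7)
E
```

```text
t 3.85 grasp in stand [-1.249e-01 -3.000e-04  3.783e-01] tool z [-0.061 -0.642 -0.764] F [ 0.2 -0.2  0.4] w 0.999 J [-0.27  0.1   0.14  1.9   0.68  1.37 -0.44]
turn [ 0.001  0.001 -0.001]
[  1.4  -5.  127. ] world [ 0.424 -0.308  0.263]
[  1.4  -9.  125.2] world [ 0.424 -0.304  0.262]
[  1.4 -13.1 123.6] world [ 0.425 -0.299  0.261]
[  1.4 -17.3 122.3] world [ 0.425 -0.295  0.259]
[  1.4 -21.6 121.3] world [ 0.426 -0.292  0.257]
[  1.4 -26.  120.5] world [ 0.426 -0.288  0.255]
[  1.4 -30.3 120. ] world [ 0.426 -0.284  0.252]
[  1.4 -34.7 119.8] world [ 0.427 -0.281  0.25 ]
[  1.3 -39.1 119.9] world [ 0.427 -0.277  0.247]
[  1.3 -43.5 120.2] world [ 0.427 -0.274  0.244]
[  1.3 -47.9 120.8] world [ 0.427 -0.271  0.24 ]
[  1.3 -52.2 121.7] world [ 0.428 -0.269  0.237]
[  1.3 -56.5 122.9] world [ 0.428 -0.266  0.233]
[  1.3 -60.6 124.3] world [ 0.428 -0.264  0.23 ]
[  1.3 -64.7 126. ] world [ 0.428 -0.262  0.226]
[  1.3 -68.6 127.9] world [ 0.428 -0.26   0.222]
[  1.3 -72.5 130.1] world [ 0.429 -0.258  0.218]
[  1.3 -76.2 132.5] world [ 0.429 -0.257  0.213]
[  1.3 -79.7 135.1] world [ 0.429 -0.256  0.209]
[  1.3 -83.  138. ] world [ 0.429 -0.256  0.205]
[  1.3 -86.2 141.1] world [ 0.429 -0.255  0.2  ]
[  1.3 -89.2 144.3] world [ 0.429 -0.255  0.196]
[  1.3 -91.9 147.8] world [ 0.429 -0.255  0.192]
[  1.3 -94.4 151.4] world [ 0.429 -0.255  0.187]
```

jog_arm --commands '[{"translation": [1,-1,20],"turn": [0,0,0]},{"translation": [1,-1,40],"turn": [0,0,0]},{"translation": [1,-1,60],"turn": [0,0,0]},{"translation": [1,-1,75],"turn": [0,0,0]},{"translation": [1,-1,90],"turn": [0,0,0]},{"translation": [1,-1,105],"turn": [0,0,0]},{"translation": [1,-1,117],"turn": [0,0,0]},{"translation": [1,-1,124],"turn": [0,0,0]},{"translation": [1,-1,129],"turn": [0,0,0]},{"translation": [1,-1,129],"turn": [0,0,0]},{"translation": [1,-1,129],"turn": [0,0,0]}]'

```text
clock: 4.77
position: [0.4235, -0.3119, 0.2647]
ee_rot: [2.439, -0.115, -0.042]
force: [-0.0, 0.4, 0.6]
width: 1.003
```

jog_arm --commands '[{"translation": [0,0,0],"turn": [0,0,0]},{"translation": [0,0,0],"turn": [0,0,0]},{"translation": [0,0,0],"turn": [0,0,0]},{"translation": [0,0,0],"turn": [0,0,0]},{"translation": [0,0,0],"turn": [0,0,0]},{"translation": [0,0,0],"turn": [0,0,0]},{"translation": [0,0,0],"turn": [0,0,0]},{"translation": [0,0,0],"turn": [0,0,0]},{"translation": [0,0,0],"turn": [0,0,0]},{"translation": [0,0,0],"turn": [0,0,0]}]' --claw 1 --grip_force 15

```text
clock: 5.6
position: [0.4232, -0.3121, 0.2645]
ee_rot: [2.439, -0.115, -0.042]
force: [-0.6, 0.6, -0.3]
width: 0.321
```

```bash
python3 - <<'E'
from h import *
where(DR)
E
```

```text
t 5.6 grasp in stand [-0.0425  0.0007  0.279 ] tool z [-0.061 -0.642 -0.764] F [-0.6  0.6 -0.3] w 0.321 J [-0.14  0.21  0.22  2.06  0.78  1.05 -0.47]
```

jog_arm --commands '[{"translation": [0,0,0],"turn": [0,0,0]},{"translation": [0,0,0],"turn": [0,0,0]},{"translation": [0,0,0],"turn": [0,0,0]},{"translation": [0,0,0],"turn": [0,0,0]},{"translation": [0,0,0],"turn": [0,0,0]},{"translation": [0,0,0],"turn": [0,0,0]}]'

```text
clock: 6.1
position: [0.423, -0.3121, 0.2645]
ee_rot: [2.439, -0.115, -0.043]
force: [-2.0, 1.9, 2.3]
width: 0.155
```

jog_arm --commands '[{"translation": [0,-4,-2],"turn": [0,0,0]},{"translation": [0,-8,-3.8],"turn": [0,0,0]},{"translation": [0,-12,-5.4],"turn": [0,0,0]},{"translation": [0,-16.3,-6.7],"turn": [0,0,0]},{"translation": [0,-20.6,-7.7],"turn": [0,0,0]},{"translation": [0,-25,-8.5],"turn": [0,0,0]},{"translation": [0,-29.3,-9],"turn": [0,0,0]},{"translation": [0,-33.7,-9.2],"turn": [0,0,0]},{"translation": [0,-38.1,-9.1],"turn": [0,0,0]},{"translation": [0,-42.5,-8.8],"turn": [0,0,0]},{"translation": [0,-46.9,-8.2],"turn": [0,0,0]},{"translation": [0,-51.2,-7.3],"turn": [0,0,0]}]'

```text
clock: 7.1
position: [0.4271, -0.2679, 0.2367]
ee_rot: [2.439, -0.115, -0.043]
force: [-5.1, -0.1, 4.3]
width: 0.152
```

```bash
python3 - <<'E'
from h import *
where(DR)
th=np.linspace(.935,1.70,11)[1:]
rows(DR,[(-.03-.07*np.sin(x),.001,.21+.07*np.cos(x)) for x in th],.7)
E
```

```text
t 7.1 grasp in stand [-0.0869  0.0004  0.2512] tool z [-0.061 -0.642 -0.765] F [-5.1 -0.1  4.3] w 0.152 J [-0.21  0.24  0.19  2.09  0.77  1.06 -0.59]
turn [ 0.     0.001 -0.001]
[ 0.6 -4.5  1.5] world [ 0.428 -0.266  0.233]
[ 0.6 -9.5  3.4] world [ 0.428 -0.263  0.228]
[  0.6 -14.4   5.6] world [ 0.428 -0.261  0.223]
[  0.6 -19.1   8.2] world [ 0.429 -0.259  0.218]
[  0.6 -23.5  11.1] world [ 0.429 -0.257  0.213]
[  0.6 -27.8  14.4] world [ 0.429 -0.256  0.208]
[  0.6 -31.8  17.9] world [ 0.429 -0.255  0.202]
[  0.6 -35.5  21.8] world [ 0.429 -0.255  0.197]
[  0.6 -38.9  25.9] world [ 0.429 -0.255  0.192]
[  0.6 -41.9  30.3] world [ 0.429 -0.255  0.186]
```

jog_arm --commands '[{"translation": [-0.5,-4.5,1.5],"turn": [0,0,0]},{"translation": [-0.5,-9.5,3.4],"turn": [0,0,0]},{"translation": [-0.5,-14.4,5.6],"turn": [0,0,0]},{"translation": [-0.5,-19.1,8.2],"turn": [0,0,0]},{"translation": [-0.5,-23.5,11],"turn": [0,0,0]},{"translation": [-0.5,-27.8,14.4],"turn": [0,0,0]},{"translation": [-0.5,-31.8,18],"turn": [0,0,0]},{"translation": [-0.5,-35.5,22],"turn": [0,0,0]},{"translation": [-0.5,-39,26],"turn": [0,0,0]},{"translation": [-0.5,-42,30],"turn": [0,0,0]},{"translation": [-0.5,-42,30],"turn": [0,0,0]},{"translation": [-0.5,-42,30],"turn": [0,0,0]}]'

```text
clock: 8.1
position: [0.4285, -0.2534, 0.1858]
ee_rot: [2.442, -0.112, -0.041]
force: [-4.2, 6.9, 1.8]
width: 0.15
```

```bash
python3 - <<'E'
from h import *
where(DR)
i=arm.camera_info("side");cv2.imwrite("pics/s2.png",arm.get_image("side"))
for q in("drip_tip","drip_hinge"): print(q,[(np.round(d["at"],1).tolist(),round(d["confidence"],2)) for d in arm.landmark_of("side",q)])
print([proj(i,W(DR,(-.03-.07*np.sin(x),.001,.21+.07*np.cos(x)))).round(1) for x in (1.35,1.45,1.571)])
E
```

```text
t 8.1 grasp in stand [-0.1014  0.0005  0.2003] tool z [-0.059 -0.64  -0.766] F [-4.2  6.9  1.8] w 0.15 J [-0.22  0.32  0.18  2.15  0.8   0.97 -0.71]
drip_tip []
drip_hinge [([496.4, 189.0], 0.8), ([493.8, 268.7], 0.21)]
[array([473.8, 194.2]), array([472.9, 197.6]), array([472.1, 201.5])]
```

jog_arm --commands '[{"translation": [0,0,0],"turn": [0,0,0]},{"translation": [0,0,0],"turn": [0,0,0]},{"translation": [0,0,0],"turn": [0,0,0]},{"translation": [0,0,0],"turn": [0,0,0]},{"translation": [0,0,0],"turn": [0,0,0]},{"translation": [0,0,-20],"turn": [0,0,0]},{"translation": [0,0,-50],"turn": [0,0,0]},{"translation": [0,0,-85],"turn": [0,0,0]},{"translation": [0,0,-110],"turn": [0,0,0]},{"translation": [0,0,-110],"turn": [0,0,0]},{"translation": [0,0,-110],"turn": [0,0,0]}]' --claw 0

```text
clock: 9.17
position: [0.4357, -0.1844, 0.2716]
ee_rot: [2.44, -0.114, -0.038]
force: [-0.8, -0.7, -1.4]
width: 0.499
```

```bash
python3 - <<'E'
from h import *
where(DR)
iw=arm.camera_info("wrist"); a=arm.get_image("wrist");i=arm.camera_info("side");b=arm.get_image("side"); C=arm.camera_info("scene"); arm.get_image("scene")
for q in("drip_tip","drip_hinge"):
    rs=[]
    for c,k in(("wrist",iw),("side",i),("scene",C)):
        L=arm.landmark_of(c,q); print(q,c,[(np.round(d["at"],1).tolist(),round(d["confidence"],2)) for d in L][:2])
        if L: rs.append(ray(k,L[0]["at"],c=="wrist"))
    if len(rs)>1: x,e=tri(rs); print(x.round(4),np.round(e,4),R.from_rotvec([0,0,-DR[2]]).apply(x-[DR[0],DR[1],0]).round(4))
print([proj(i,W(DR,(-.03-.07*np.sin(x),.001,.21+.07*np.cos(x)))).round(1) for x in (1.35,1.45,1.571)])
b=cv2.resize(b[80:310,340:570],(440,440),interpolation=cv2.INTER_CUBIC); cv2.imwrite("pics/z2.png",np.hstack([b,cv2.resize(a[:,200:440],(220,440))]))
E
```

```text
t 9.17 grasp in stand [-0.1709  0.0012  0.2862] tool z [-0.057 -0.641 -0.765] F [-0.8 -0.7 -1.4] w 0.499 J [-0.33  0.21  0.12  2.02  0.68  1.24 -0.65]
drip_tip wrist [([321.4, 251.2], 0.82), ([620.1, 186.7], 0.26)]
drip_tip side [([468.8, 202.1], 0.52), ([346.2, 351.2], 0.19)]
drip_tip scene [([174.2, 242.4], 0.6)]
[ 0.4284 -0.2383  0.213 ] [0.0002 0.0056 0.0057] [-0.1043 -0.0011  0.213 ]
drip_hinge wrist [([322.3, 299.6], 0.74)]
drip_hinge side [([497.2, 186.5], 0.55), ([396.6, 166.6], 0.48)]
drip_hinge scene [([136.1, 265.7], 0.88)]
[ 0.4239 -0.3216  0.2116] [0.0045 0.0046 0.0013] [-0.0209  0.0022  0.2116]
[array([473.8, 194.2]), array([472.9, 197.6]), array([472.1, 201.5])]
```

View pics/z2.png

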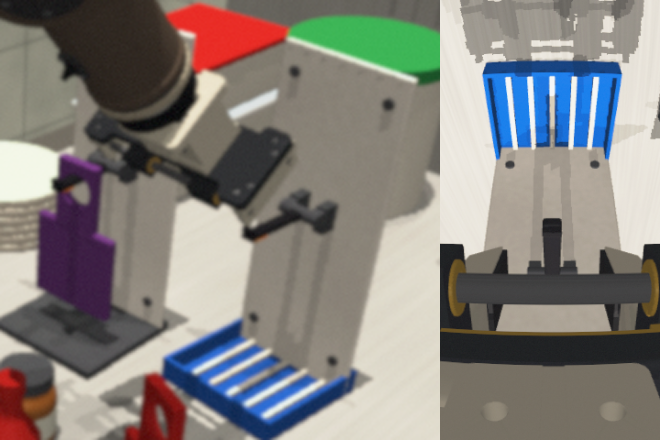

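```bash
python3 - <<'E'
from h import *
rows(DR,[(-.13,0,.275),(-.100,0,.259)],0)
E
```

```text
turn [ 0.701  0.001 -0.001]
[ 0.  11.4 29. ] world [ 0.432 -0.213  0.256]
[ 0.1 24.  60.6] world [ 0.429 -0.243  0.24 ]
```

jog_arm --commands '[{"translation": [0,2,5],"turn": [0.12,0,0]},{"translation": [0,4,10],"turn": [0.24,0,0]},{"translation": [0,6,15],"turn": [0.36,0,0]},{"translation": [0,8,20],"turn": [0.48,0,0]},{"translation": [0,10,25],"turn": [0.6,0,0]},{"translation": [0,11,29],"turn": [0.7,0,0]},{"translation": [0,16,40],"turn": [0.7,0,0]},{"translation": [0,20,50],"turn": [0.7,0,0]},{"translation": [0,24,60],"turn": [0.7,0,0]},{"translation": [0,24,60],"turn": [0.7,0,0]},{"translation": [0,24,60],"turn": [0.7,0,0]}]' --claw 1

```text
clock: 10.53
position: [0.4292, -0.2412, 0.2401]
ee_rot: [3.138, -0.146, -0.002]
force: [1.0, -0.8, -0.6]
width: 0.003
```

jog_arm --commands '[{"translation": [0,0,6],"turn": [0,0,0]},{"translation": [0,0,12],"turn": [0,0,0]},{"translation": [0,0,18],"turn": [0,0,0]},{"translation": [0,0,22],"turn": [0,0,0]},{"translation": [0,0,26],"turn": [0,0,0]},{"translation": [0,0,28],"turn": [0,0,0]},{"translation": [0,0,28],"turn": [0,0,0]}]'

```text
clock: 11.12
position: [0.4304, -0.2412, 0.2174]
ee_rot: [-3.137, 0.146, -0.006]
force: [-18.1, 11.9, 58.7]
width: 0.006
```

```bash
python3 - <<'E'
from h import *
where(DR)
E
```

```text
t 11.12 grasp in stand [-0.1016  0.0011  0.2364] tool z [ 0.004  0.001 -1.   ] F [-18.1  11.9  58.7] w 0.006 J [ 0.18  0.23  0.27  1.92 -0.07  1.    0.39]
```

jog_arm --commands '[{"translation": [0,0,-20],"turn": [0,0,0]},{"translation": [0,0,-50],"turn": [0,0,0]},{"translation": [0,0,-80],"turn": [0,0,0]},{"translation": [0,-20,-100],"turn": [0,0,0]},{"translation": [0,-30,-100],"turn": [0,0,0]}]' --claw -1

```text
clock: 11.53
position: [0.4342, -0.2113, 0.3165]
ee_rot: [3.137, -0.147, 0.01]
force: [1.1, -0.5, -0.3]
width: 0.319
```

```bash
python3 - <<'E'
from h import *
where(DR)
rows(PL,[(-.095,0,.315)],0)
E
```

```text
t 11.53 grasp in stand [-0.1317  0.0021  0.3355] tool z [ 0.006 -0.002 -1.   ] F [ 1.1 -0.5 -0.3] w 0.319 J [ 0.12  0.12  0.25  1.78 -0.03  1.23  0.29]
turn [ 0.002 -0.006 -0.104]
[197.6 -40.6  21.7] world [ 0.635 -0.189  0.296]
```

jog_arm --commands '[{"translation": [35,-10,0],"turn": [0,-0.006,-0.03]},{"translation": [70,-15,0],"turn": [0,-0.006,-0.06]},{"translation": [105,-20,0],"turn": [0,-0.006,-0.104]},{"translation": [140,-30,0],"turn": [0,-0.006,-0.104]},{"translation": [175,-35,5],"turn": [0,-0.006,-0.104]},{"translation": [197,-40,10],"turn": [0,-0.006,-0.104]},{"translation": [197,-40,12],"turn": [0,-0.006,-0.104]},{"translation": [197,-40,12],"turn": [0,-0.006,-0.104]},{"translation": [197,-40,12],"turn": [0,-0.006,-0.104]}]'

```text
clock: 12.28
position: [0.6312, -0.1907, 0.2998]
ee_rot: [3.141, 0.016, -0.012]
force: [-0.2, -0.9, -0.4]
width: 0.967
```

```bash
python3 - <<'E'
from h import *
where(PL)
iw=arm.camera_info("wrist"); a=arm.get_image("wrist"); cv2.imwrite("pics/w3.png",a)
i=arm.camera_info("side");b=arm.get_image("side");C=arm.camera_info("scene"); arm.get_image("scene")
for q in("plain_tip","plain_hinge","board"):
    for c,k in(("wrist",iw),("side",i),("scene",C)):
        L=arm.landmark_of(c,q); print(q,c,[(np.round(d["at"],1).tolist(),round(d["confidence"],2)) for d in L][:3])
        z={"plain_tip":.21,"plain_hinge":.21,"board":.196}[q]
        for d in L[:2]:
            o,r=ray(k,d["at"],c=="wrist"); x=o+r*(z-o[2])/r[2]; print("   at z",x.round(4),R.from_rotvec([0,0,-PL[2]]).apply(x-[PL[0],PL[1],0]).round(4))
E
```

```text
t 12.28 grasp in stand [-0.0938 -0.0035  0.3188] tool z [-0.008 -0.    -1.   ] F [-0.2 -0.9 -0.4] w 0.967 J [ 0.07  0.46  0.22  1.37 -0.1   1.33  0.3 ]
plain_tip wrist []
plain_tip side [([371.7, 175.6], 0.58)]
   at z [ 0.6369 -0.184   0.21  ] [-0.1004  0.0021  0.21  ]
plain_tip scene [([152.2, 348.5], 0.28)]
   at z [ 0.6   -0.409  0.21 ] [ 0.1242 -0.0371  0.21  ]
plain_hinge wrist [([329.8, 325.0], 0.76)]
   at z [ 0.6349 -0.2551  0.21  ] [-0.0293 -0.0006  0.21  ]
plain_hinge side [([395.6, 166.7], 0.94), ([489.6, 267.9], 0.31)]
   at z [ 0.6308 -0.2524  0.21  ] [-0.032  -0.0046  0.21  ]
   at z [ 0.2846 -0.0799  0.21  ] [-0.208  -0.3491  0.21  ]
plain_hinge scene []
board wrist [([327.9, 263.0], 0.77), ([525.8, 203.7], 0.75), ([48.4, 41.8], 0.72)]
   at z [ 0.6329 -0.2109  0.196 ] [-0.0735 -0.0021  0.196 ]
   at z [ 0.7879 -0.1623  0.196 ] [-0.1206  0.1534  0.196 ]
board side [([310.2, 173.7], 0.92), ([423.0, 299.2], 0.84), ([378.9, 176.6], 0.73)]
   at z [ 0.7519 -0.1158  0.196 ] [-0.1675  0.1178  0.196 ]
   at z [0.3175 0.0454 0.196 ] [-0.333 -0.315  0.196]
board scene [([242.9, 390.8], 0.67), ([367.8, 352.6], 0.61), ([266.7, 290.9], 0.6)]
   at z [ 0.7457 -0.3638  0.196 ] [0.0805 0.1091 0.196 ]
   at z [ 0.8372 -0.1961  0.196 ] [-0.0862  0.2023  0.196 ]
```

View pics/w3.png

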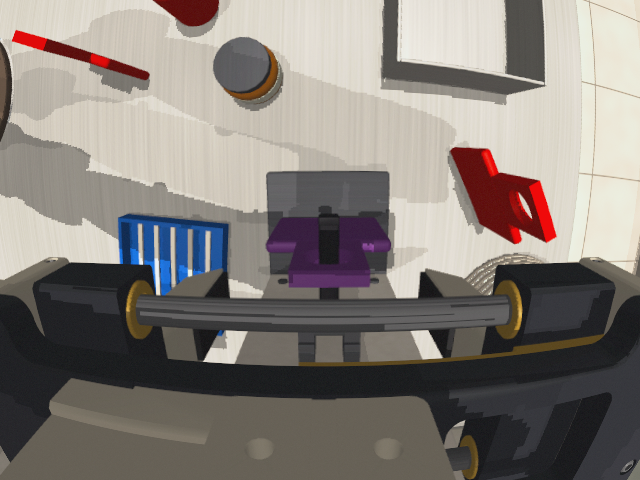

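```bash
python3 - <<'E'
from h import *
iw=arm.camera_info("wrist")
for p in((289,281),(370,281),(329.5,275),(329.5,287)):
    o,r=ray(iw,p,True); x=o+r*(.229-o[2])/r[2]; print(p,x.round(4),R.from_rotvec([0,0,-PL[2]]).apply(x-[PL[0],PL[1],0]).round(4))
rows(PL,[(-.075,-.001,.319),(-.075,-.001,.199)],0)
E
```

```text
(289, 281) [ 0.6081 -0.2133  0.229 ] [-0.0714 -0.027   0.229 ]
(370, 281) [ 0.6616 -0.2128  0.229 ] [-0.0714  0.0265  0.229 ]
(329.5, 275) [ 0.6347 -0.2087  0.229 ] [-0.0757 -0.0003  0.229 ]
(329.5, 287) [ 0.6349 -0.2172  0.229 ] [-0.0672 -0.0003  0.229 ]
turn [ 0.     0.006 -0.   ]
[ 1.8 18.8  0.8] world [ 0.634 -0.209  0.3  ]
[  2.6  18.7 120.8] world [ 0.634 -0.209  0.18 ]
```

jog_arm --commands '[{"translation": [2.5,10,5],"turn": [0,0.006,0]},{"translation": [2.5,20,15],"turn": [0,0.006,0]},{"translation": [2.5,20.5,30],"turn": [0,0.006,0]},{"translation": [3,20.5,45],"turn": [0,0.006,0]},{"translation": [3,20.5,60],"turn": [0,0.006,0]},{"translation": [3,20.5,75],"turn": [0,0.006,0]},{"translation": [3,20.5,90],"turn": [0,0.006,0]},{"translation": [3,20.5,105],"turn": [0,0.006,0]},{"translation": [3,20.5,115],"turn": [0,0.006,0]},{"translation": [3,20.5,121],"turn": [0,0.006,0]},{"translation": [3,20.5,121],"turn": [0,0.006,0]}]' --claw -1

```text
clock: 13.8
position: [0.6335, -0.2117, 0.1778]
ee_rot: [-3.141, -0.015, 0.004]
force: [-0.3, 1.0, -0.5]
width: 1.001
```

jog_arm --commands '[{"translation": [0,0,0],"turn": [0,0,0]},{"translation": [0,0,0],"turn": [0,0,0]},{"translation": [0,0,0],"turn": [0,0,0]},{"translation": [0,0,0],"turn": [0,0,0]},{"translation": [0,0,0],"turn": [0,0,0]},{"translation": [0,0,0],"turn": [0,0,0]},{"translation": [0,0,0],"turn": [0,0,0]},{"translation": [0,0,0],"turn": [0,0,0]},{"translation": [0,0,0],"turn": [0,0,0]},{"translation": [0,0,0],"turn": [0,0,0]},{"translation": [0,0,0],"turn": [0,0,0]}]' --claw 1 --grip_force 35

```text
clock: 14.72
position: [0.6346, -0.2112, 0.1799]
ee_rot: [3.141, 0.016, 0.0]
force: [-0.6, 0.4, 3.4]
width: 0.588
```

```bash
python3 - <<'E'
from h import *
where(PL)
rows(PL,[(-.073,0,.199),(-.073,0,.216),(-.145,0,.217)],0)
E
```

```text
t 14.72 grasp in stand [-0.0733 -0.0005  0.1989] tool z [ 0. -0. -1.] F [-0.6  0.4  3.4] w 0.588 J [ 0.11  0.55  0.2   1.53 -0.12  1.08  0.35]
turn [ 0. -0.  0.]
[ 0.5  0.2 -0.1] world [ 0.635 -0.211  0.18 ]
[  0.5   0.3 -17.1] world [ 0.635 -0.211  0.197]
[  0.5 -71.7 -18.2] world [ 0.634 -0.139  0.198]
```

jog_arm --commands '[{"translation": [0,0,0],"turn": [0,0,0]},{"translation": [0,0,-4],"turn": [0,0,0]},{"translation": [0,0,-8],"turn": [0,0,0]},{"translation": [0,0,-12],"turn": [0,0,0]},{"translation": [0,0,-16],"turn": [0,0,0]},{"translation": [0,0,-17],"turn": [0,0,0]},{"translation": [0,0,-17],"turn": [0,0,0]},{"translation": [0,0,-17],"turn": [0,0,0]}]'

```text
clock: 15.38
position: [0.6345, -0.2112, 0.1967]
ee_rot: [3.141, 0.016, -0.0]
force: [1.1, 0.6, -2.8]
width: 0.582
```

```bash
python3 - <<'E'
from h import *
where(PL)
a=arm.get_image("wrist"); b=arm.get_image("side")
cv2.imwrite("pics/z4.png",np.hstack([cv2.resize(a[100:420,160:480],(400,400)),cv2.resize(b[80:280,290:490],(400,400),interpolation=cv2.INTER_CUBIC)]))
E
```

```text
t 15.38 grasp in stand [-0.0732 -0.0006  0.2157] tool z [-0. -0. -1.] F [ 1.1  0.6 -2.8] w 0.582 J [ 0.11  0.53  0.21  1.51 -0.12  1.12  0.35]
```

View pics/z4.png

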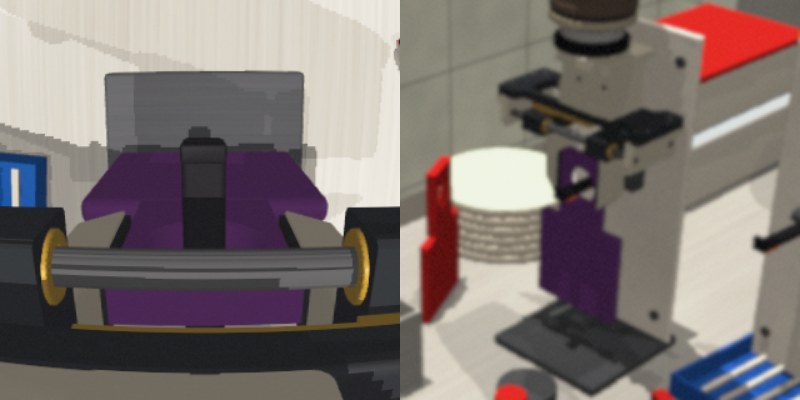

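jog_arm --commands '[{"translation": [0,-6,0],"turn": [0,0,0]},{"translation": [0,-14,0],"turn": [0,0,0]},{"translation": [0,-22,0],"turn": [0,0,0]},{"translation": [0,-30,0],"turn": [0,0,0]},{"translation": [0,-38,0],"turn": [0,0,0]},{"translation": [0,-46,0],"turn": [0,0,0]},{"translation": [0,-54,0],"turn": [0,0,0]},{"translation": [0,-62,0],"turn": [0,0,0]},{"translation": [0,-70,0],"turn": [0,0,0]},{"translation": [0,-76,0],"turn": [0,0,0]},{"translation": [0,-76,0],"turn": [0,0,0]}]'

```text
clock: 16.4
position: [0.634, -0.133, 0.1966]
ee_rot: [-3.141, -0.019, 0.0]
force: [0.6, 0.7, -2.9]
width: 0.584
```

```bash
python3 - <<'E'
from h import *
where(PL)
rows(DR,[(-.155,0,.217),(-.155,.0,.216),(-.074,0,.216),(-.074,0,.199)],0)
E
```

```text
t 16.4 grasp in stand [-0.1514 -0.0003  0.2156] tool z [-0.     0.001 -1.   ] F [ 0.6  0.7 -2.9] w 0.584 J [-0.    0.5   0.2   1.56 -0.11  1.09  0.23]
turn [-0.001  0.     0.105]
[-200.5   52.5   -1.4] world [ 0.434 -0.188  0.198]
[-200.5   52.5   -0.4] world [ 0.434 -0.188  0.197]
[-209.   133.    -0.5] world [ 0.427 -0.269  0.197]
[-209.   133.1   16.5] world [ 0.427 -0.269  0.18 ]
```

jog_arm --commands '[{"translation": [-12,0,0],"turn": [0,0,0]},{"translation": [-32,0,0],"turn": [0,0,0]},{"translation": [-55,0,0],"turn": [0,0,0.02]},{"translation": [-80,4,0],"turn": [0,0,0.04]},{"translation": [-105,12,0],"turn": [0,0,0.06]},{"translation": [-130,22,0],"turn": [0,0,0.08]},{"translation": [-155,34,0],"turn": [0,0,0.105]},{"translation": [-178,44,0],"turn": [0,0,0.105]},{"translation": [-194,50,0],"turn": [0,0,0.105]},{"translation": [-200,52,0],"turn": [0,0,0.105]},{"translation": [-200,52,0],"turn": [0,0,0.105]},{"translation": [-200,52,0],"turn": [0,0,0.105]}]'

```text
clock: 17.4
position: [0.4352, -0.1891, 0.197]
ee_rot: [3.138, -0.149, 0.002]
force: [-0.1, 0.7, -2.3]
width: 0.587
```

```bash
python3 - <<'E'
from h import *
where(DR)
iw=arm.camera_info("wrist"); a=arm.get_image("wrist"); i=arm.camera_info("side"); b=arm.get_image("side")
cv2.imwrite("pics/z5.png",np.hstack([cv2.resize(a[100:420,160:480],(400,400)),cv2.resize(b[90:290,350:550],(400,400),interpolation=cv2.INTER_CUBIC)]))
for q in("drip_tip","drip_hinge"):
    for c,k in(("wrist",iw),("side",i)):
        L=arm.landmark_of(c,q)
        for d in L[:1]:
            o,r=ray(k,d["at"],c=="wrist"); x=o+r*(.21-o[2])/r[2]; print(q,c,d["at"],round(d["confidence"],2),R.from_rotvec([0,0,-DR[2]]).apply(x-[DR[0],DR[1],0]).round(4))
rows(DR,[(-.074,0,.216),(-.074,0,.199)],0)
E
```

```text
t 17.4 grasp in stand [-0.1538  0.0011  0.216 ] tool z [ 0.001 -0.    -1.   ] F [-0.1  0.7 -2.3] w 0.587 J [ 0.09  0.22  0.25  1.98 -0.07  0.95  0.28]
drip_tip side [492.5, 270.7] 0.62 [-0.2511 -0.1666  0.21  ]
drip_hinge side [499.1, 191.7] 0.73 [-0.0267 -0.0055  0.21  ]
turn [ 0.     0.    -0.001]
[-0.7 80.2 -0.4] world [ 0.427 -0.269  0.197]
[-0.7 80.1 16.6] world [ 0.427 -0.269  0.18 ]
```

View pics/z5.png

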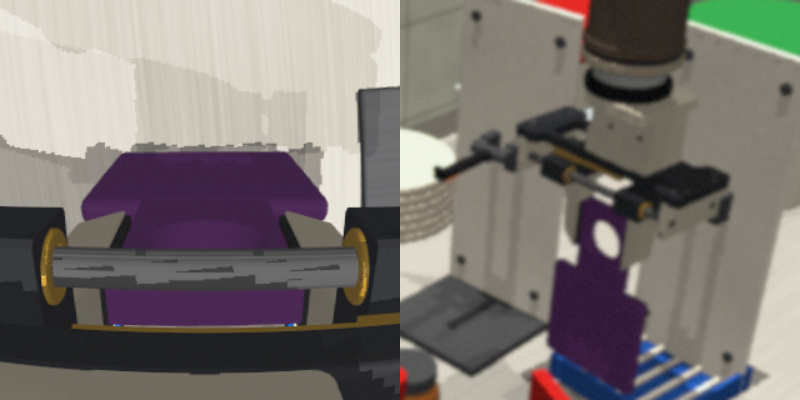

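jog_arm --commands '[{"translation": [-1,8,0],"turn": [0,0,0]},{"translation": [-1.5,16,0],"turn": [0,0,0]},{"translation": [-1.5,24,0],"turn": [0,0,0]},{"translation": [-1.5,32,0],"turn": [0,0,0]},{"translation": [-1.5,40,0],"turn": [0,0,0]},{"translation": [-1.5,47,0],"turn": [0,0,0]},{"translation": [-1.5,50,0],"turn": [0,0,0]},{"translation": [-1.5,50,0],"turn": [0,0,0]}]'

```text
clock: 18.37
position: [0.4278, -0.2399, 0.1967]
ee_rot: [3.137, -0.152, -0.0]
force: [0.3, 0.0, -2.4]
width: 0.585
```

```bash
python3 - <<'E'
from h import *
where(DR)
a=arm.get_image("wrist"); b=arm.get_image("side")
cv2.imwrite("pics/z6.png",np.hstack([cv2.resize(a[100:420,160:480],(400,400)),cv2.resize(b[120:270,400:550],(400,400),interpolation=cv2.INTER_CUBIC)]))
E
```

```text
t 18.37 grasp in stand [-0.1026 -0.0015  0.2157] tool z [-0.    -0.001 -1.   ] F [ 0.3  0.  -2.4] w 0.585 J [ 0.17  0.25  0.28  1.95 -0.08  0.96  0.4 ]
```

View pics/z6.png

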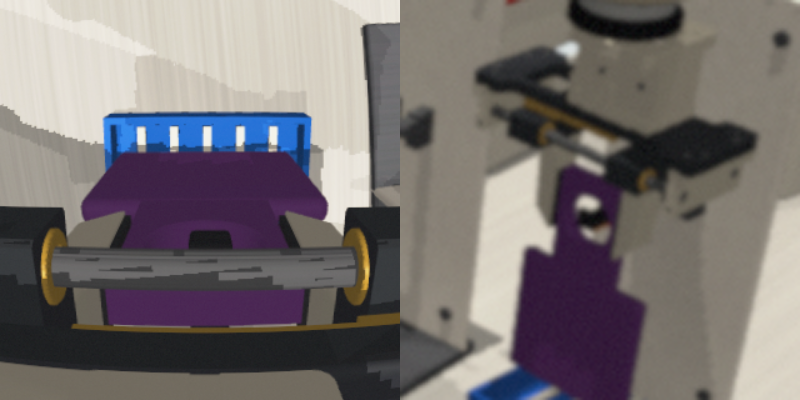

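jog_arm --commands '[{"translation": [0,7,0],"turn": [0,0,0]},{"translation": [0,14,0],"turn": [0,0,0]},{"translation": [0,21,0],"turn": [0,0,0]},{"translation": [0,27,0],"turn": [0,0,0]},{"translation": [0,29,0],"turn": [0,0,0]},{"translation": [0,29,0],"turn": [0,0,0]}]'

```text
clock: 18.97
position: [0.4251, -0.2686, 0.1967]
ee_rot: [3.137, -0.151, -0.0]
force: [0.6, 0.1, -2.0]
width: 0.584
```

jog_arm --commands '[{"translation": [0,0,4],"turn": [0,0,0]},{"translation": [0,0,8],"turn": [0,0,0]},{"translation": [0,0,12],"turn": [0,0,0]},{"translation": [0,0,15],"turn": [0,0,0]},{"translation": [0,0,15],"turn": [0,0,0]},{"translation": [0,0,15],"turn": [0,0,0]}]'

```text
clock: 19.47
position: [0.4253, -0.2675, 0.1815]
ee_rot: [3.138, -0.149, -0.001]
force: [-0.3, -1.0, -1.2]
width: 0.582
```

```bash
python3 - <<'E'
from h import *
where(DR)
E
```

```text
t 19.47 grasp in stand [-0.0749 -0.0015  0.2005] tool z [-0.001  0.    -1.   ] F [-0.3 -1.  -1.2] w 0.582 J [ 0.22  0.28  0.29  1.94 -0.1   0.93  0.47]
```

Lower another 2 mm until the weight transfers, then check force.

jog_arm --commands '[{"translation": [0,0,1],"turn": [0,0,0]},{"translation": [0,0,2],"turn": [0,0,0]},{"translation": [0,0,2],"turn": [0,0,0]},{"translation": [0,0,2],"turn": [0,0,0]}]'

```text
clock: 19.8
position: [0.426, -0.2679, 0.1802]
ee_rot: [3.137, -0.149, 0.002]
force: [1.6, 0.3, 2.2]
width: 0.584
```

```bash
python3 - <<'E'
from h import *
where(DR)
a=arm.get_image("wrist"); b=arm.get_image("side"); 
cv2.imwrite("pics/z7.png",np.hstack([cv2.resize(a[100:420,160:480],(400,400)),cv2.resize(b[120:270,400:550],(400,400),interpolation=cv2.INTER_CUBIC)]))
E
```

```text
t 19.8 grasp in stand [-0.0746 -0.0008  0.1992] tool z [ 0.001 -0.001 -1.   ] F [1.6 0.3 2.2] w 0.584 J [ 0.22  0.29  0.29  1.95 -0.1   0.92  0.47]
```

jog_arm --commands '[{"translation": [0,0,0],"turn": [0,0,0]},{"translation": [0,0,0],"turn": [0,0,0]},{"translation": [0,0,0],"turn": [0,0,0]},{"translation": [0,0,0],"turn": [0,0,0]},{"translation": [0,0,0],"turn": [0,0,0]},{"translation": [0,0,0],"turn": [0,0,0]},{"translation": [0,0,0],"turn": [0,0,0]},{"translation": [0,0,0],"turn": [0,0,0]}]' --claw -1

```text
clock: 20.57
position: [0.4253, -0.2677, 0.1797]
ee_rot: [3.138, -0.149, -0.0]
force: [-0.4, -0.2, -0.5]
width: 1.001
```

jog_arm --commands '[{"translation": [0,0,-10],"turn": [0,0,0]},{"translation": [0,0,-25],"turn": [0,0,0]},{"translation": [0,0,-40],"turn": [0,0,0]},{"translation": [0,0,-60],"turn": [0,0,0]},{"translation": [0,0,-80],"turn": [0,0,0]},{"translation": [0,0,-105],"turn": [0,0,0]},{"translation": [0,-30,-120],"turn": [0,0,0]},{"translation": [0,-60,-130],"turn": [0,0,0]},{"translation": [0,-80,-130],"turn": [0,0,0]},{"translation": [0,-80,-130],"turn": [0,0,0]}]'

```text
clock: 21.4
position: [0.434, -0.1837, 0.3112]
ee_rot: [-3.137, 0.14, -0.003]
force: [0.1, 0.6, 0.1]
width: 1.001
```

```bash
python3 - <<'E'
from h import *
where(PL)
a=arm.get_image("wrist"); b=arm.get_image("side"); 
cv2.imwrite("pics/z8.png",np.hstack([cv2.resize(a,(400,300)),cv2.resize(b[90:315,340:640],(400,300),interpolation=cv2.INTER_CUBIC)]))
T=.9
a=np.array([np.sin(T),0,-np.cos(T)])
rows(PL,[(-.20,0,.33),(-.19,0,.23)],T)
E
```

```text
t 21.4 grasp in stand [-0.1027 -0.2008  0.3302] tool z [ 0.002  0.001 -1.   ] F [0.1 0.6 0.1] w 1.001 J [ 0.07  0.11  0.24  1.81 -0.03  1.22  0.23]
turn [-0.899  0.046 -0.096]
[ 191.9 -106.6   -7.7] world [ 0.634 -0.099  0.318]
[192.8 -96.7  92.3] world [ 0.634 -0.109  0.218]
```

View pics/z8.png

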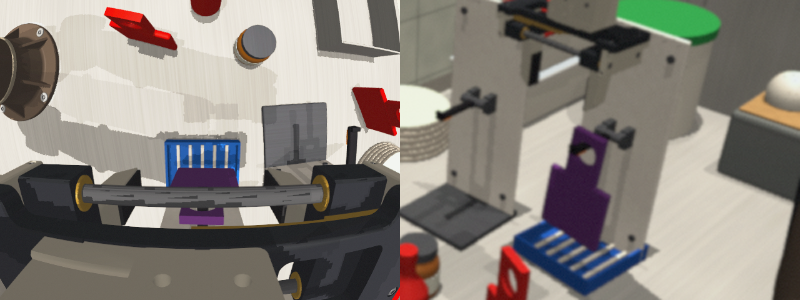

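```bash
python3 - <<'E'
from h import *
T=.7; a=np.array([np.sin(T),0,-np.cos(T)]); g=np.array([-.1,0,.21])
rows(PL,[g-.1*a,g],T)
E
```

```text
turn [-0.699  0.035 -0.099]
[195.2 -73.9  38.6] world [ 0.634 -0.132  0.272]
[201.8  -9.8 115.1] world [ 0.635 -0.197  0.195]
```

jog_arm --commands '[{"translation": [20,-30,0],"turn": [-0.08,0,-0.01]},{"translation": [45,-60,0],"turn": [-0.16,0.01,-0.02]},{"translation": [75,-74,0],"turn": [-0.26,0.015,-0.04]},{"translation": [105,-74,5],"turn": [-0.36,0.02,-0.05]},{"translation": [135,-74,15],"turn": [-0.46,0.025,-0.07]},{"translation": [165,-74,25],"turn": [-0.56,0.03,-0.08]},{"translation": [188,-74,35],"turn": [-0.66,0.035,-0.09]},{"translation": [195,-74,38],"turn": [-0.7,0.035,-0.1]},{"translation": [195,-74,38],"turn": [-0.7,0.035,-0.1]},{"translation": [195,-74,38],"turn": [-0.7,0.035,-0.1]},{"translation": [195,-74,38],"turn": [-0.7,0.035,-0.1]}]' --claw 0

```text
clock: 22.42
position: [0.6334, -0.1348, 0.2728]
ee_rot: [2.441, 0.007, 0.002]
force: [0.3, 0.3, -0.2]
width: 0.5
```

```bash
python3 - <<'E'
from h import *
where(PL)
k=arm.camera_info("wrist"); arm.get_image("wrist")
for q in("plain_tip","plain_hinge"):
  for d in arm.landmark_of("wrist",q)[:2]:
    o,r=ray(k,d["at"],True); x=o+r*(.21-o[2])/r[2]; print(q,d["at"],round(d["confidence"],2),R.from_rotvec([0,0,-PL[2]]).apply(x-[PL[0],PL[1],0]).round(4))
T=.7; a=np.array([np.sin(T),0,-np.cos(T)]); g=np.array([-.1,0,.21])
rows(PL,[g],T)
E
```

```text
t 22.42 grasp in stand [-0.1618 -0.0008  0.2873] tool z [ 0.003 -0.644 -0.765] F [ 0.3  0.3 -0.2] w 0.5 J [-0.37  0.49  0.18  1.59  0.63  1.28 -0.45]
plain_tip [324.3, 242.1] 0.86 [-0.1001 -0.0017  0.21  ]
plain_hinge [325.9, 291.0] 0.7 [-0.0301 -0.0005  0.21  ]
turn [-0.     0.002 -0.004]
[ 0.9 -2.7 99.6] world [ 0.635 -0.197  0.195]
```

Matches the model within 2 mm. Descend and pinch.

jog_arm --commands '[{"translation": [0,-2.5,20],"turn": [0,0,0]},{"translation": [0,-2.5,40],"turn": [0,0,0]},{"translation": [0,-2.5,58],"turn": [0,0,0]},{"translation": [0,-2.5,74],"turn": [0,0,0]},{"translation": [0,-2.5,86],"turn": [0,0,0]},{"translation": [0,-2.5,95],"turn": [0,0,0]},{"translation": [0,-2.5,99],"turn": [0,0,0]},{"translation": [0,-2.5,99],"turn": [0,0,0]}]'

```text
clock: 23.23
position: [0.6341, -0.1955, 0.1944]
ee_rot: [2.441, 0.01, 0.001]
force: [-0.2, -0.1, -0.6]
width: 0.498
```

jog_arm --commands '[{"translation": [0,0,0],"turn": [0,0,0]},{"translation": [0,0,0],"turn": [0,0,0]},{"translation": [0,0,0],"turn": [0,0,0]},{"translation": [0,0,0],"turn": [0,0,0]},{"translation": [0,0,0],"turn": [0,0,0]},{"translation": [0,0,0],"turn": [0,0,0]},{"translation": [0,0,0],"turn": [0,0,0]},{"translation": [0,0,0],"turn": [0,0,0]}]' --claw 1 --grip_force 15

```text
clock: 23.9
position: [0.6341, -0.1944, 0.1945]
ee_rot: [2.441, 0.012, 0.001]
force: [-5.3, 3.3, 4.4]
width: 0.152
```

```bash
python3 - <<'E'
from h import *
where(PL)
th=np.linspace(1.571,-.05,25)[1:]
rows(PL,[(-.03-.07*np.sin(x),0,.21+.07*np.cos(x)) for x in th],.7)
E
```

```text
t 23.9 grasp in stand [-0.1022 -0.0008  0.209 ] tool z [ 0.004 -0.645 -0.764] F [-5.3  3.3  4.4] w 0.152 J [-0.29  0.57  0.2   1.69  0.68  1.09 -0.49]
turn [0.001 0.003 0.   ]
[ 0.8  5.5 -2.8] world [ 0.635 -0.197  0.2  ]
[ 0.8  8.9 -6.1] world [ 0.635 -0.197  0.205]
[ 0.8 12.5 -9.1] world [ 0.635 -0.198  0.21 ]
[  0.8  16.3 -11.9] world [ 0.635 -0.199  0.214]
[  0.8  20.3 -14.5] world [ 0.635 -0.201  0.219]
[  0.8  24.4 -16.7] world [ 0.635 -0.202  0.223]
[  0.8  28.7 -18.7] world [ 0.635 -0.204  0.227]
[  0.8  33.2 -20.4] world [ 0.635 -0.207  0.231]
[  0.8  37.7 -21.8] world [ 0.635 -0.209  0.235]
[  0.7  42.3 -22.9] world [ 0.635 -0.212  0.239]
[  0.7  46.9 -23.6] world [ 0.635 -0.215  0.243]
[  0.7  51.6 -24.1] world [ 0.635 -0.218  0.246]
[  0.7  56.4 -24.2] world [ 0.635 -0.222  0.249]
[  0.7  61.1 -24. ] world [ 0.635 -0.226  0.252]
[  0.7  65.8 -23.5] world [ 0.635 -0.23   0.255]
[  0.7  70.4 -22.6] world [ 0.635 -0.234  0.257]
[  0.7  75.  -21.5] world [ 0.635 -0.238  0.259]
[  0.7  79.5 -20. ] world [ 0.635 -0.242  0.261]
[  0.7  83.9 -18.3] world [ 0.635 -0.247  0.263]
[  0.7  88.2 -16.2] world [ 0.635 -0.251  0.264]
[  0.8  92.3 -13.9] world [ 0.636 -0.256  0.265]
[  0.8  96.3 -11.3] world [ 0.636 -0.261  0.265]
[  0.8 100.   -8.5] world [ 0.636 -0.265  0.265]
[  0.8 103.6  -5.4] world [ 0.636 -0.27   0.265]
```

jog_arm --commands '[{"translation": [0,4.5,-3],"turn": [0,0,0]},{"translation": [0,8.5,-6],"turn": [0,0,0]},{"translation": [0,12.5,-9],"turn": [0,0,0]},{"translation": [0,16.3,-12],"turn": [0,0,0]},{"translation": [0,20.3,-14.5],"turn": [0,0,0]},{"translation": [0,24.4,-16.7],"turn": [0,0,0]},{"translation": [0,28.7,-18.7],"turn": [0,0,0]},{"translation": [0,33.2,-20.4],"turn": [0,0,0]},{"translation": [0,37.7,-21.8],"turn": [0,0,0]},{"translation": [0,42.3,-22.9],"turn": [0,0,0]},{"translation": [0,47,-23.6],"turn": [0,0,0]},{"translation": [0,51.6,-24],"turn": [0,0,0]}]'

```text
clock: 24.9
position: [0.6345, -0.2177, 0.2458]
ee_rot: [2.442, 0.013, 0.001]
force: [-4.4, 5.6, -1.4]
width: 0.15
```

jog_arm --commands '[{"translation": [0,4.8,0],"turn": [0,0,0]},{"translation": [0,9.5,0],"turn": [0,0,0]},{"translation": [0,14.2,0.6],"turn": [0,0,0]},{"translation": [0,18.8,1.5],"turn": [0,0,0]},{"translation": [0,23.4,2.6],"turn": [0,0,0]},{"translation": [0,28,4],"turn": [0,0,0]},{"translation": [0,32.3,5.8],"turn": [0,0,0]},{"translation": [0,36.6,8],"turn": [0,0,0]},{"translation": [0,40.7,10],"turn": [0,0,0]},{"translation": [0,44.7,12.8],"turn": [0,0,0]},{"translation": [0,48.4,15.6],"turn": [0,0,0]},{"translation": [0,48.4,15.6],"turn": [0,0,0]}]'

```text
clock: 25.9
position: [0.6352, -0.2673, 0.2667]
ee_rot: [2.44, 0.009, 0.003]
force: [-1.8, 0.7, 6.3]
width: 0.148
```

```bash
python3 - <<'E'
from h import *
where(PL)
rows(PL,[(-.027,0,.28),(-.022,0,.28)],.7)
E
```

```text
t 25.9 grasp in stand [-0.0294 -0.0004  0.2812] tool z [ 0.005 -0.646 -0.764] F [-1.8  0.7  6.3] w 0.148 J [-0.19  0.49  0.22  1.62  0.67  1.13 -0.31]
turn [ 0.002  0.002 -0.002]
[0.5 1.  2.5] world [ 0.636 -0.27   0.265]
[0.5 4.9 5.7] world [ 0.636 -0.275  0.265]
```

jog_arm --commands '[{"translation": [0,1.5,2],"turn": [0,0,0]},{"translation": [0,3,3.5],"turn": [0,0,0]},{"translation": [0,4.5,5],"turn": [0,0,0]},{"translation": [0,4.5,5],"turn": [0,0,0]},{"translation": [0,4.5,5],"turn": [0,0,0]}]'

```text
clock: 26.32
position: [0.6353, -0.2737, 0.2662]
ee_rot: [2.439, 0.009, 0.003]
force: [-4.3, 1.1, 8.9]
width: 0.153
```

```bash
python3 - <<'E'
from h import *
where(PL)
E
```

```text
t 26.32 grasp in stand [-0.023  -0.0003  0.2807] tool z [ 0.005 -0.646 -0.763] F [-4.3  1.1  8.9] w 0.153 J [-0.18  0.49  0.23  1.62  0.67  1.12 -0.3 ]
```

jog_arm --commands '[{"translation": [0,0,0],"turn": [0,0,0]},{"translation": [0,0,0],"turn": [0,0,0]},{"translation": [0,0,0],"turn": [0,0,0]},{"translation": [0,0,0],"turn": [0,0,0]},{"translation": [0,0,0],"turn": [0,0,0]},{"translation": [0,0,-20],"turn": [0,0,0]},{"translation": [0,0,-45],"turn": [0,0,0]},{"translation": [0,0,-75],"turn": [0,0,0]},{"translation": [0,0,-100],"turn": [0,0,0]},{"translation": [0,0,-100],"turn": [0,0,0]},{"translation": [0,0,-100],"turn": [0,0,0]}]' --claw 0

```text
clock: 27.23
position: [0.6357, -0.2068, 0.3415]
ee_rot: [2.441, 0.013, 0.005]
force: [-0.3, -0.9, -0.2]
width: 0.501
```

```bash
python3 - <<'E'
from h import *
where(PL)
k={c:arm.camera_info(c) for c in("wrist","side","scene")}
for c in k: arm.get_image(c)
for q in("plain_tip","plain_hinge","board"):
  for c in k: print(q,c,[(np.round(d["at"],1).tolist(),round(d["confidence"],2)) for d in arm.landmark_of(c,q)][:3])
for x in(0,.1,.2):
  X=W(PL,(-.03-.07*np.sin(x),0,.21+.07*np.cos(x)));print(x,proj(k["side"],X).round(1),proj(k["scene"],X).round(1))
# shut-finger push: TCP points in stand frame
T=.7;a=np.array([np.sin(T),0,-np.cos(T)])
rows(PL,[np.array(p)-.019*a for p in[(-.08,0,.272),(-.05,0,.272),(-.034,0,.272)]],T)
E
```

```text
t 27.23 grasp in stand [-0.0898  0.0007  0.356 ] tool z [ 0.007 -0.644 -0.765] F [-0.3 -0.9 -0.2] w 0.501 J [-0.27  0.43  0.2   1.52  0.64  1.31 -0.28]
plain_tip wrist [([320.2, 239.4], 0.55)]
plain_tip side [([395.0, 134.5], 0.73)]
plain_tip scene []
plain_hinge wrist [([321.8, 168.1], 0.95), ([114.3, 216.3], 0.66)]
plain_hinge side [([395.9, 168.3], 0.77), ([478.0, 202.6], 0.67)]
plain_hinge scene [([134.6, 261.5], 0.57)]
board wrist [([98.7, 177.8], 0.92), ([539.0, 58.2], 0.82)]
board side [([311.5, 173.9], 0.88), ([420.4, 301.7], 0.79), ([475.5, 202.8], 0.72)]
board scene [([244.0, 204.0], 0.75), ([165.4, 257.2], 0.58), ([366.1, 353.3], 0.58)]
0 [396.8 135.1] [242.8 270.7]
0.1 [394.6 136.1] [246.2 268.6]
0.2 [392.4 137.5] [249.5 266.8]
turn [0.001 0.002 0.   ]
[  0.4 -47.1  50.1] world [ 0.635 -0.204  0.272]
[  0.4 -24.2  69.4] world [ 0.635 -0.234  0.272]
[  0.5 -12.   79.7] world [ 0.635 -0.25   0.272]
```

jog_arm --commands '[{"translation": [0,-20,10],"turn": [0,0,0]},{"translation": [0,-47,25],"turn": [0,0,0]},{"translation": [0,-47,50],"turn": [0,0,0]},{"translation": [0,-47,50],"turn": [0,0,0]},{"translation": [0,-40,56],"turn": [0,0,0]},{"translation": [0,-32,63],"turn": [0,0,0]},{"translation": [0,-26,68],"turn": [0,0,0]},{"translation": [0,-24,69.5],"turn": [0,0,0]},{"translation": [0,-24,69.5],"turn": [0,0,0]},{"translation": [0,-24,69.5],"turn": [0,0,0]}]' --claw 1

```text
clock: 28.67
position: [0.6351, -0.2346, 0.2729]
ee_rot: [2.441, 0.01, 0.003]
force: [0.0, 0.6, -0.9]
width: 0.007
```

jog_arm --commands '[{"translation": [0,2.3,1.9],"turn": [0,0,0]},{"translation": [0,4.6,3.9],"turn": [0,0,0]},{"translation": [0,4.6,3.9],"turn": [0,0,0]}]'

```text
clock: 28.92
position: [0.635, -0.2409, 0.2723]
ee_rot: [2.441, 0.011, 0.002]
force: [-0.5, 1.4, 0.1]
width: 0.006
```

```bash
python3 - <<'E'
from h import *
where(PL)
E
```

```text
t 28.92 grasp in stand [-0.0558 -0.0003  0.2868] tool z [ 0.004 -0.645 -0.764] F [-0.5  1.4  0.1] w 0.006 J [-0.23  0.48  0.21  1.62  0.66  1.17 -0.33]
```

Barely contacting; step in gently.

jog_arm --commands '[{"translation": [0,1,0.8],"turn": [0,0,0]},{"translation": [0,2,1.5],"turn": [0,0,0]},{"translation": [0,2,1.5],"turn": [0,0,0]}]'

```text
clock: 29.17
position: [0.6351, -0.243, 0.2723]
ee_rot: [2.441, 0.012, 0.002]
force: [0.5, 1.3, 1.2]
width: 0.006
```

jog_arm --commands '[{"translation": [0,1,0.8],"turn": [0,0,0]},{"translation": [0,2,1.5],"turn": [0,0,0]},{"translation": [0,2,1.5],"turn": [0,0,0]}]'

```text
clock: 29.42
position: [0.6353, -0.2448, 0.2724]
ee_rot: [2.442, 0.012, 0.003]
force: [-0.6, 3.8, 1.3]
width: 0.005
```

jog_arm --commands '[{"translation": [0,1,0.8],"turn": [0,0,0]},{"translation": [0,2,1.5],"turn": [0,0,0]},{"translation": [0,2,1.5],"turn": [0,0,0]}]'

```text
clock: 29.67
position: [0.6355, -0.2454, 0.2722]
ee_rot: [2.443, 0.014, 0.003]
force: [-4.0, 11.0, 4.6]
width: 0.004
```

jog_arm --commands '[{"translation": [0,1,0.8],"turn": [0,0,0]},{"translation": [0,2,1.5],"turn": [0,0,0]},{"translation": [0,2,1.5],"turn": [0,0,0]}]'

```text
clock: 29.92
position: [0.6357, -0.2459, 0.2721]
ee_rot: [2.445, 0.016, 0.003]
force: [-6.9, 18.4, 9.1]
width: 0.007
```

Firm stop (position stalls, force rises to 18 N). Back off and check.

jog_arm --commands '[{"translation": [0,-10,-8],"turn": [0,0,0]},{"translation": [0,-30,-20],"turn": [0,0,0]},{"translation": [0,-50,-40],"turn": [0,0,0]},{"translation": [0,-60,-70],"turn": [0,0,0]},{"translation": [0,-70,-100],"turn": [0,0,0]},{"translation": [0,-80,-120],"turn": [0,0,0]},{"translation": [0,-80,-120],"turn": [0,0,0]},{"translation": [0,-80,-120],"turn": [0,0,0]},{"translation": [0,-80,-120],"turn": [0,0,0]}]'

```text
clock: 30.67
position: [0.6336, -0.1132, 0.3127]
ee_rot: [2.44, 0.01, 0.001]
force: [-0.4, -1.2, 0.1]
width: 0.002
```

```bash
python3 - <<'E'
from h import *
where(PL)
k={c:arm.camera_info(c) for c in("side","scene")}; im={c:arm.get_image(c) for c in k}
for q in("plain_tip","drip_tip","board","jar","bottle","squash"):
  for c in k: print(q,c,[(np.round(d["at"],1).tolist(),round(d["confidence"],2)) for d in arm.landmark_of(c,q)][:3])
for x in(0,.1): print(x,proj(k["side"],W(PL,(-.03-.07*np.sin(x),0,.21+.07*np.cos(x)))).round(1))
print("eye exp",[proj(k[c],W(DR,(-.075,0,.196))).round(1) for c in k])
cv2.imwrite("pics/z9.png",np.hstack([cv2.resize(im["side"][75:315,330:570],(400,400),interpolation=cv2.INTER_CUBIC),cv2.resize(im["scene"][165:425,70:330],(400,400),interpolation=cv2.INTER_CUBIC)]))
E
```

```text
t 30.67 grasp in stand [-0.1835 -0.0004  0.3272] tool z [ 0.003 -0.646 -0.764] F [-0.4 -1.2  0.1] w 0.002 J [-0.4   0.47  0.17  1.53  0.62  1.37 -0.42]
plain_tip side [([395.4, 135.4], 0.6)]
plain_tip scene [([147.9, 351.7], 0.27)]
drip_tip side [([471.9, 201.8], 0.66), ([489.0, 267.8], 0.51)]
drip_tip scene [([173.4, 244.2], 0.68)]
board side [([477.7, 202.8], 0.94), ([308.7, 173.2], 0.83), ([423.8, 299.1], 0.63)]
board scene [([246.4, 203.2], 0.9), ([168.2, 260.0], 0.85), ([364.1, 353.4], 0.72)]
jar side [([395.9, 133.8], 0.63), ([347.6, 303.6], 0.6)]
jar scene [([300.3, 295.6], 0.59)]
bottle side []
bottle scene [([303.5, 260.9], 0.69), ([304.3, 199.4], 0.43)]
squash side [([212.8, 394.8], 0.66), ([470.3, 199.0], 0.25)]
squash scene [([381.6, 222.0], 0.86)]
0 [396.8 135.1]
0.1 [394.6 136.1]
eye exp [array([479.9, 204.2]), array([165.2, 257.5])]
```

View pics/z9.png

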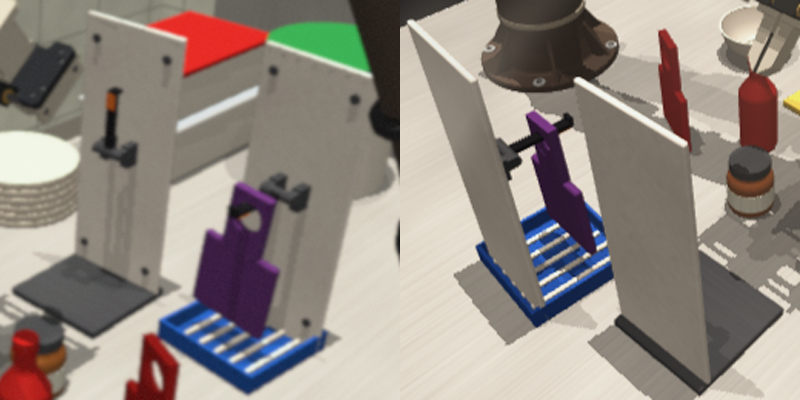

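All as wanted: the board hangs over the tray, the plain hook is up, and the robot is clear.

```bash
python3 -c "
from cell import arm
print(arm.sign_off())"
```

```text
the job is handed in; nothing more can be done
None
```

The purple board now hangs freely on the hook over the blue drip tray, the emptied hook is folded up, and I handed the job in at about 31 s of the 67 s.

- **Drip hook:** I pinched it, swung it down and pressed it against its stop. The wrist read about 59 N during that press. That is under the 120 N wrist limit, but more than I meant to use. It came from the shut fingertips, not the gripper's body. In the last side picture the hook's tip lies within about 1 px of the level position.
- **Board:** I lifted it by the neck off the plain hook and lowered it onto the drip hook. Its weight on the wrist (2–3 N) went over to the hook before I let go. Its eye lies about 2 px (side camera) and 4 px (scene camera) from the expected position.
- **Plain hook:** I swung it up, then pushed it against its stop with shut fingers until it stopped moving at about 18 N. Its tip lies about 1.5 px from the flat position; 0.1 rad would show as about 2 px, so the firm stop is the stronger evidence.
- **Other things:** The jar, bottle, squash and red look-alikes appear where they were. The network missed the bottle in the last side picture, and gave weak false hits for the jar and the plain hook's tip, which the pictures contradict. I did not check the bowl and pan by measurement at the end.

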